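# Start the vacuum packer on a jar and hold its lid down

### The arm

A 6-joint arm with a two-finger parallel gripper is mounted at the origin on the work surface. World frame = base frame: x ahead of the robot, y to its left, z up, the work surface at z = 0. Lengths are in mm, angles in rad, forces in N, time in s.
With the tool pointing down it reaches from about 350 to 775 mm from the base axis. Payload 7.3 kg.
Tool frame: the origin (TCP) lies at the very end of the fingers, on their centre line; the grasp point (between the pads) lies bot.grasp_offset behind it (bot.grasp_offset is the distance from the TCP to the grasp point, in mm); z points along the fingers, y is the line along which they close (so a half turn about z gives the same grasp; the last joint's range is limited). The gripper opens to 92 mm and grips with 3 to 60 N. Pads are 19 mm wide; open, the fingers measure 130 mm over their backs; the gripper's body (75 mm by 190 mm) begins 47 mm behind the grasp point.
Start: joints at [-1.364, 0.342, 1.524, -0, 1.275, -0.146], TCP at [181.425, -492.676, 226.741] pointing down, gripper open.
Joint ranges: [-2.53, 2.53], [-0.77, 2.02], [0.04, 2.7], [-1, 4.14], [0.28, 2.66], [-3.11, 3.11]. Speed limits (rad/s): [2.57, 2.57, 3.14, 3.14, 3.14, 3.14].

### API

Orientations are given as [roll, pitch, yaw] about the fixed x, y, z axes, in that order (R = Rz(yaw) Ry(pitch) Rx(roll)).
In Python, from plant import bot gives the robot as it stands. The module is installed in compiled form; this text tells all that it offers.
- The arm moves only by the shell command python3 -m handwheel 'ROWS'. ROWS is JSON, a list of rows, each an object of numbers: "claw": the finger opening in mm, from 0 to 91.8; "dx", "dy", "dz": the shift along the tool's x, y, z in mm; "rx", "ry", "rz": the turn, a rotation vector about the tool's x, y, z in rad. A call has 1 to 10 rows; each row shifts and turns the commanded pose from where the row before left it, along the tool's axes as they then stand; what a row does not reach is not made up. A row lasts 1/10 s, in which the tool goes at most 50 mm and 8.59 degrees, less where a joint would pass 70% of its speed; a pose out of reach is approached as far as the arm can. A call is refused whole if a number of a shift passes 50 or a number of a turn 0.15, either way. A call with a gripper value outside its range is refused whole. The fingers move at their own pace and stop on an object; the grip force is fixed at half the most. Time passes only in rows, so rows that do not move let the fingers close. It gives the time, the measured TCP pose, the force and the opening at its end, in the units of the state.
- bot.get_obs(): the state, without advancing time (a new reading comes with each control period).
- bot.capture(name): name is "side" or "top"; returns a dict with "frame" (384x512x3 uint8, red, green, blue), "camera_matrix" (3x3 intrinsics, pixels), "k1" (the pictures are not rectified: a ray, as slopes to the right and down, at radius r is drawn at 1 + k1 r^2 times it, then the intrinsics apply), "view" (4x4, takes a point from world to camera coordinates). Camera axes: x right, y down, z forward; pixel columns grow to the right and rows downward; lengths in mm; the calibration is good to about 2 mm. A picture is of the moment at which its call begins. There is no depth.
- bot.close_job(): hands the job in, once; it reports no verdict.
The state is a dict: "time": time; "joint_positions": joint angles; "dq": joint speeds; "tau": joint torques, N m; "tool_pos": TCP position; "tcp_rot": TCP orientation; "contact_force": force on the tool from outside, world axes, zero at the start; "moment": the same for the moment, N m; "grip_width": finger opening in mm.
Only numpy, scipy, OpenCV 4.12 (cv2) and the standard library are available. Lean on these libraries where they do the work, as an engineer would, in place of code of your own. Each camera call takes 0.05 s, during which the arm holds its last target. There are 200 camera calls.

### The job

Vacuum the lidded jar that stands in the chamber of the vacuum packer: switch the machine on by pressing the raised, white-dotted half of its green rocker fully down, then press the blue jar-programme key fully in, then gently push the open lid down by the black bar on its front edge until it is fully shut. Finish while still pressing the lid shut, so that the pump could draw. Never press the yellow or the red key; everything is only pressed, nothing is picked up, and the jar in the chamber and the things on the counter stay where they stand.

Things in the scene. Friction and masses are not known exactly. Their poses are not given: they have to be found in the camera images.
- machine: Fixed steel chamber vacuum packer, 375 mm deep (x), 300 wide (y), body 150 high. Origin on the counter under it, 195 mm behind its front, mid-width; x to its rear (hinge side), y to the operator's left, z up. A dark panel along the front, 100 mm deep, leans 20 degrees to the operator; the controls stand on it in a line at x = -155, z = 115 mm: green rocker (left), read-out, three round keys.
- rocker (a joint): Green main rocker switch, 36 mm long (left-right) and 24 mm wide, at the left end of the panel (y = +110 mm). 0 = off: its left half (white dot) stands up, its tip about 14 mm above the panel. 0.36 rad = on: left half pressed flat, about 8 mm above the panel. Stays where it is left; about 2.5 N pressed near the dot moves it.
- rocker_on (a point): The white dot on the raised left half of the rocker, on its top face 12.5 mm left of the pivot: the place to press, square to the panel or straight down. It sinks about 4 mm when the rocker goes on. Its frame is the rocker's and tilts with it.
- jar_key (a joint): Blue jar-programme key: 0 = out, 0.005 m = fully in. Springs back; 1.3 N starts it, 4.5 N holds it fully in. It moves square to the panel, so downwards and, by 20 degrees, towards the rear; pressing straight down also works.
- jar_key_top (a point): Centre of the top face of the blue key, a round cap 26 mm across standing 10 mm proud of the panel. The three keys stand 50 mm apart in a row, 15, 65 and 115 mm right of the panel's middle; which colour stands where varies. Frame axes are parallel to the machine's.
- bag_key (a joint): Yellow bag-programme key, same make as the blue one; not to be pressed. 0 = out, 0.005 m = fully in.
- stop_key (a joint): Red stop key, same make; not to be pressed. 0 = out, 0.005 m = fully in.
- lid: Hinged lid, 265 mm front to rear, 280 wide: clear plate, grey frame, black bar (30 mm deep) along its front edge. Origin: middle of the bar's top face, the place to push, 295 mm up when open (tilted 0.5 rad), 184 mm when shut (level). x to the hinge, whose axis is 240 mm along x and 32 mm below; z out of its top. Gas springs lift it when let go: 10 N down on the bar shuts it slowly, 6 to 9 N keeps it shut.
- chamber_jar: Spice jar with brass lid, 64 mm across and 65 mm high, standing in the chamber. Origin: centre of its underside. Leave it alone.
- jar_left: Jar of the same size on the counter left of the machine. Bystander; origin at its underside.
- jar_right: Jar of the same size on the counter right of the machine. Bystander; origin at its underside.
- mustard: Yellow bottle, 56 mm across, 170 mm high, left of the machine. Bystander; origin at its underside.
- sauce: Brown glass bottle, 56 mm across, 190 mm high, farther out on the left. Bystander; origin at its underside.
- shaker: Steel shaker, 44 mm across, 84 mm high, right of the machine. Bystander; origin at its underside.
- spatula: Kitchen spatula, 260 mm, lying on the counter at the right. Bystander.

How it is judged:
By the outcome, as a careful person would: the job done as asked, in the order asked, and still so for the second after the job is handed in, while the arm keeps its last pose, push and grip.
It also fails if it takes over 51 s, if anything falls off the work surface, if the arm or the gripper's body presses on something with over 40 N, if the wrist force passes 120 N, or if a joint passes its speed limit or range.

## Working session

There is one attempt and no reset: what is moved stays moved. The work goes in short steps, Python scripts to look and compute and a shell command to move; the robot and the scene stay as the last step left them, time stands still between calls to the robot, and variables do not carry over. Pictures are saved under pics/ and viewed, on a budget of 10 in all, crops included, one or two more only if the job needs it, and the job is handed in when it is done.

```bash
mkdir -p pics
cat > h.py <<'E'
import numpy as np, cv2
from plant import bot
def ray(c,px):
    K=np.array(c["camera_matrix"]);V=np.array(c["view"]);k=c["k1"]
    d=np.array([(px[0]-K[0,2])/K[0,0],(px[1]-K[1,2])/K[1,1]]);u=d.copy()
    for _ in range(30): u=d/(1+k*(u@u))
    R=V[:3,:3];return -R.T@V[:3,3], R.T@np.array([u[0],u[1],1])
def onz(c,px,z):
    o,d=ray(c,px);return o+d*(z-o[2])/d[2]
def proj(c,p):
    K=np.array(c["camera_matrix"]);V=np.array(c["view"]);q=V[:3,:3]@np.array(p,float)+V[:3,3]
    u=q[:2]/q[2];u=u*(1+c["k1"]*(u@u));return u*[K[0,0],K[1,1]]+[K[0,2],K[1,2]]
def tri(c1,p1,c2,p2):
    o1,d1=ray(c1,p1);o2,d2=ray(c2,p2)
    s=np.linalg.lstsq(np.c_[d1,-d2],o2-o1,rcond=None)[0]
    a=o1+s[0]*d1;b=o2+s[1]*d2;return (a+b)/2,np.linalg.norm(a-b)
def cap(n,f=None):
    c=bot.capture(n)
    if f: cv2.imwrite(f"pics/{f}.png",c["frame"][:,:,::-1])
    return c
E
python3 - <<'E'
from h import *
import pickle
a=cap("side");b=cap("top")
pickle.dump((a,b),open("c0.pkl","wb"))
im=np.vstack([a["frame"],b["frame"]])
cv2.imwrite("pics/a.png",cv2.resize(a["frame"][:,:,::-1],(800,600)));cv2.imwrite("pics/b.png",cv2.resize(b["frame"][:,:,::-1],(800,600)))
for c in(a,b):print(c["k1"],np.round(ray(c,(256,192)),2).tolist())
o=bot.get_obs();print(o,bot.grasp_offset)
E
```

```text
-0.05144622240727876 [[-181.16, -1279.72, 1125.5], [0.43, 0.73, -0.54]]
0.05571859157319677 [[362.4, 6.57, 1463.73], [0.19, -0.0, -0.98]]
{'time': 0.1, 'joint_positions': array([-1.36400356e+00,  3.42665336e-01,  1.52489078e+00,  2.25314044e-05,
        1.27541786e+00, -1.45994793e-01]), 'dq': array([-0.00193695, -0.00177914, -0.00241778, -0.00125046,  0.00022029,
       -0.00085762]), 'tau': array([ 1.79956045e-03, -4.32003522e+01, -2.44694138e+01,  7.19071249e-02,
        5.26411249e-02, -5.85136513e-05]), 'tool_pos': array([ 181.35195386, -492.30607564,  226.11880853]), 'tcp_rot': array([-3.14022916e+00, -2.22266947e-04,  3.52780832e-01]), 'contact_force': array([ 1.03144398, -0.10455499, -0.12769047]), 'moment': array([-0.04144407,  0.0192632 ,  0.06794219]), 'grip_width': 91.71175920569694} 18.8
```

View pics/a.png

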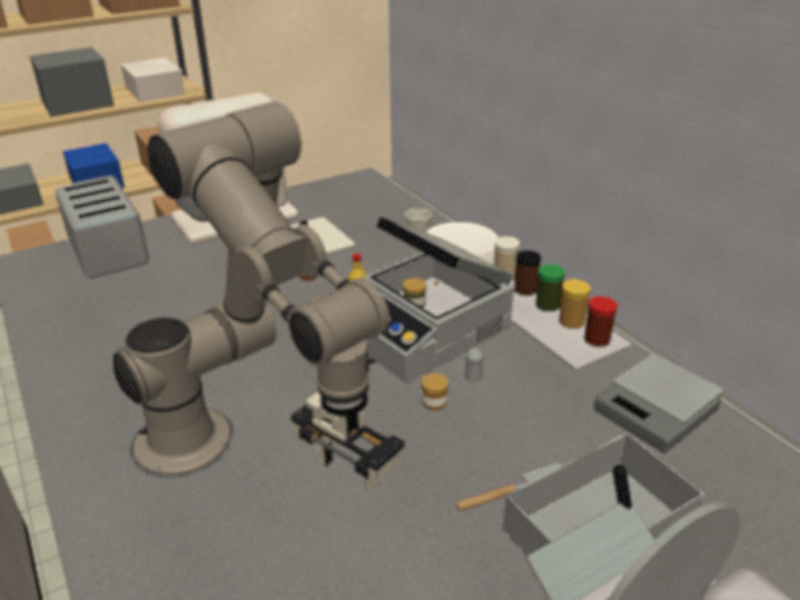

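View pics/b.png

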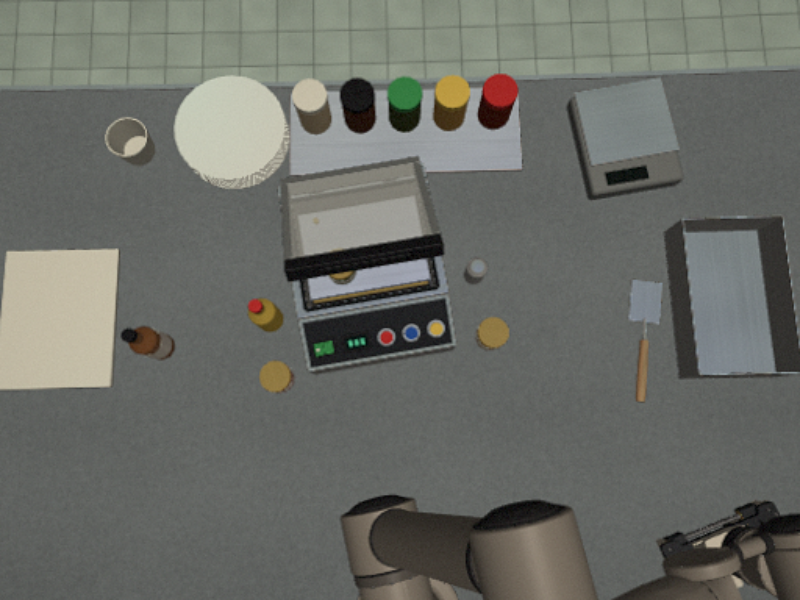

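Side view: the robot partly hides the machine; blue key at (396,328), yellow at (409,338). Top view (800x600): rocker (323,348), red (386,337), blue (411,332), yellow (436,328), black bar from (287,268) to (441,245). The top view is clear, so I'll measure from it.

Run:
```python
from h import *
import pickle
a,b=pickle.load(open("c0.pkl","rb"))
f=b["frame"];h=cv2.cvtColor(f,cv2.COLOR_RGB2HSV).astype(int);H,S,V=h[...,0],h[...,1],h[...,2]
M={"red":((H<8)|(H>172)),"blue":(H>100)&(H<125),"yel":(H>15)&(H<32),"grn":(H>50)&(H<75)}
P={}
for n,m in M.items():
    m=(m&(S>120)&(V>60)).astype(np.uint8);m[:195]=0;m[235:]=0;m[:,:195]=0;m[:,295:]=0
    k,l,s,c=cv2.connectedComponentsWithStats(m);i=1+np.argmax(s[1:,4])
    P[n]=c[i];w=onz(b,c[i],122 if n=="grn" else 124.4);print(n,c[i].round(1),s[i],w.round(1));P[n]=w[:2]
u=P["red"]-P["yel"];yaw=np.arctan2(u[1],u[0])-np.pi/2
u=P["grn"]-P["yel"];yaw2=np.arctan2(u[1],u[0])-np.pi/2
print(yaw,yaw2,np.linalg.norm(P["red"]-P["yel"]),np.linalg.norm(u))
yaw=yaw2;R=np.array([[np.cos(yaw),-np.sin(yaw)],[np.sin(yaw),np.cos(yaw)]])
kz=-158.4
O=[P[n]-R@[kz,y] for n,y in(("red",-15),("blue",-65),("yel",-115),("grn",110))];print(np.round(O,1))
O=np.mean(O,0)
mach=lambda x,y,z:np.r_[O+R@[x,y],z]
print("O",O,yaw)
for n,p in dict(dot=(-158.5,122.5,124),blue=(kz,-65,124.4),lid_open=None or (-145+240+0,0,0)).items(): print(n,mach(*p).round(1),proj(b,mach(*p)).round(1))
# bar: dark mask, front & rear edges at ends
for e in((287,262),(289,277),(441,237),(442,253)):
    w=onz(b,np.array(e)*.64-.18,295);print(e,w.round(1),(R.T@(w[:2]-O)).round(1))
x0,y0,x1,y1=180,140,300,240
cv2.imwrite("pics/c.png",cv2.resize(f[y0:y1,x0:x1,::-1],None,fx=6.6,fy=6,interpolation=cv2.INTER_CUBIC))
```

```text
red [247.  215.5] [244 212   7   8  44] [543.1  29.4 124.4]
blue [262.9 212.9] [260 210   7   7  41] [550.2 -19.6 124.4]
yel [278.9 210. ] [276 207   7   7  44] [557.8 -69.4 124.4]
grn [207.2 222.5] [201 218  13  10  94] [524.6 152.1 122. ]
0.14733870191427179 0.14859933025769156 99.85887574075892 223.97536102383123
[[697.5  67.7]
 [697.2  68.1]
 [697.4  67.8]
 [697.5  66.8]]
O [697.41279666  67.60700009] 0.14859933025769156
dot [522.5 165.3 124. ] [202.9 223.2]
blue [550.4 -20.1 124.4] [263.  212.8]
lid_open [791.4  81.7   0. ] [231.2 149.5]
(287, 262) [656.9 198.1 295. ] [-20.8 135. ]
(289, 277) [629.8 194.4 295. ] [-48.1 135.4]
(441, 237) [695.7 -73.8 295. ] [ -22.6 -139.6]
(442, 253) [666.6 -74.6 295. ] [ -51.5 -136. ]
```

View pics/c.png

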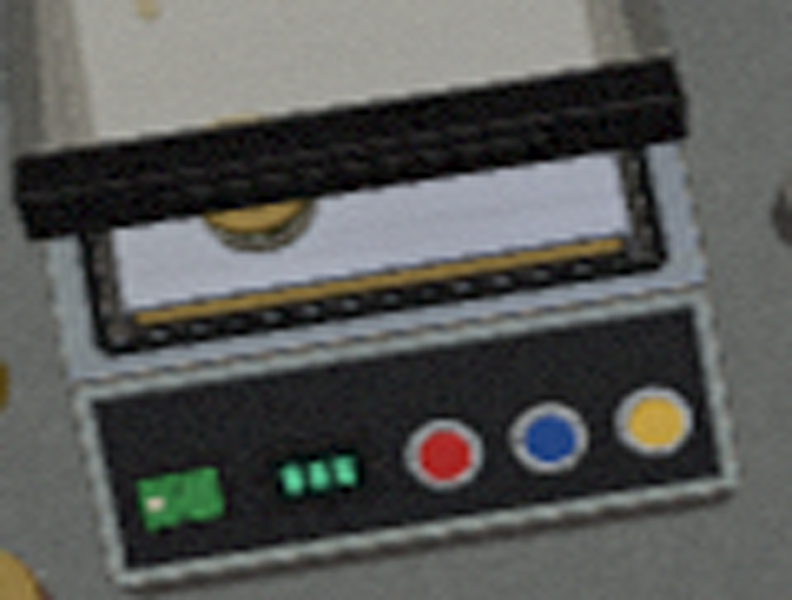

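Measurements agree: machine origin (697.4, 67.6), yaw 0.1486, key spacing 49.9 mm (nominal 50). The blue key is the middle one, and the dot is at the left end. Now align the tool and close the fingers.

```bash
cat >> h.py <<'E'
from scipy.spatial.transform import Rotation as Ro
O=np.array([697.4,67.6]);YAW=.1486
def m2w(x,y,z): return Ro.from_euler("z",YAW).apply([x,y,z])+[*O,0]
def st(*tg):
    o=bot.get_obs();R=Ro.from_euler("xyz",o["tcp_rot"]);p=np.array(o["tool_pos"])
    print("t",round(o["time"],2),"p",p.round(1),"mach",Ro.from_euler("z",-YAW).apply(p-[*O,0]).round(1),"rpy",np.round(o["tcp_rot"],3),"F",np.round(o["contact_force"],1),"w",round(o["grip_width"],1))
    for t in tg: print("to",np.round(t,1),"tool d",R.inv().apply(t-p).round(1)); p=np.array(t,float)
E
python3 -m handwheel '[{"claw":0,"rz":0.1,"dz":-20},{"claw":0,"rz":0.105,"dz":-20},{"claw":0,"dz":-10},{"claw":0},{"claw":0}]'
python3 -c "
from h import *
st([420,-330,275],m2w(-200,-65,275),m2w(-200,137,275))"
```

```text
t 0.1 p [ 181.4 -492.3  226.1] mach [-593.3 -477.3  226.1] rpy [-3.14  -0.     0.353] F [ 1.  -0.1 -0.1] w 91.7
to [ 420 -330  275] tool d [280.  -69.9 -48.7]
to [509.2 -26.3 275. ] tool d [ 188.7 -254.2    0.4]
to [479.3 173.5 275. ] tool d [  41.  -197.8    0.3]invalid input at $[0]: expected keys claw, dx, dy, dz, rx, ry, rz
```

```bash
python3 -m handwheel '[{"claw":0,"dx":0,"dy":0,"dz":-20,"rx":0,"ry":0,"rz":0.1},{"claw":0,"dx":0,"dy":0,"dz":-20,"rx":0,"ry":0,"rz":0.105},{"claw":0,"dx":0,"dy":0,"dz":-10,"rx":0,"ry":0,"rz":0},{"claw":0,"dx":0,"dy":0,"dz":0,"rx":0,"ry":0,"rz":0},{"claw":0,"dx":0,"dy":0,"dz":0,"rx":0,"ry":0,"rz":0}]'
python3 -c "
from h import *
st([420,-330,275],m2w(-200,-65,275),m2w(-200,137,275))"
```

```text
time: 0.6
tool_pos: [181.3, -492.3, 275.9]
tcp_rot: [-3.141, 0.0, 0.15]
contact_force: [-0.1, 0.1, -0.4]
grip_width: 56.2
t 0.6 p [ 181.3 -492.3  275.9] mach [-593.3 -477.4  275.9] rpy [-3.141  0.     0.15 ] F [-0.1  0.1 -0.4] w 56.2
to [ 420 -330  275] tool d [ 260.2 -124.9    1. ]
to [509.2 -26.3 275. ] tool d [ 133.6 -287.     0.3]
to [479.3 173.5 275. ] tool d [ 3.00e-01 -2.02e+02  2.00e-01]
```

```bash
python3 -m handwheel '[{"claw":0,"dx":32,"dy":-16,"dz":0,"rx":0,"ry":0,"rz":0},{"claw":0,"dx":32,"dy":-16,"dz":0,"rx":0,"ry":0,"rz":0},{"claw":0,"dx":32,"dy":-16,"dz":0,"rx":0,"ry":0,"rz":0},{"claw":0,"dx":32,"dy":-16,"dz":0,"rx":0,"ry":0,"rz":0},{"claw":0,"dx":32,"dy":-16,"dz":0,"rx":0,"ry":0,"rz":0},{"claw":0,"dx":32,"dy":-16,"dz":0,"rx":0,"ry":0,"rz":0},{"claw":0,"dx":32,"dy":-16,"dz":0,"rx":0,"ry":0,"rz":0},{"claw":0,"dx":32,"dy":-16,"dz":0,"rx":0,"ry":0,"rz":0}]'
python3 -m handwheel '[{"claw":0,"dx":16,"dy":-35,"dz":0,"rx":0,"ry":0,"rz":0},{"claw":0,"dx":16,"dy":-35,"dz":0,"rx":0,"ry":0,"rz":0},{"claw":0,"dx":16,"dy":-35,"dz":0,"rx":0,"ry":0,"rz":0},{"claw":0,"dx":16,"dy":-35,"dz":0,"rx":0,"ry":0,"rz":0},{"claw":0,"dx":16,"dy":-35,"dz":0,"rx":0,"ry":0,"rz":0},{"claw":0,"dx":16,"dy":-35,"dz":0,"rx":0,"ry":0,"rz":0},{"claw":0,"dx":16,"dy":-35,"dz":0,"rx":0,"ry":0,"rz":0},{"claw":0,"dx":16,"dy":-35,"dz":0,"rx":0,"ry":0,"rz":0},{"claw":0,"dx":0,"dy":0,"dz":0,"rx":0,"ry":0,"rz":0}]'
python3 -c "
from h import *
st(m2w(-200,137,275))"
```

```text
time: 1.4
tool_pos: [416.5, -327.0, 275.4]
tcp_rot: [-3.14, 0.001, 0.149]
contact_force: [0.0, -0.2, -0.0]
grip_width: 0.5
time: 2.3
tool_pos: [501.2, -28.6, 275.5]
tcp_rot: [-3.14, 0.002, 0.154]
contact_force: [0.2, -0.0, -0.3]
grip_width: 0.1
t 2.3 p [501.2 -28.6 275.5] mach [-208.2  -66.1  275.5] rpy [-3.14e+00  2.00e-03  1.54e-01] F [ 0.2 -0.  -0.3] w 0.1
to [479.3 173.5 275. ] tool d [   9.3 -203.1    0.9]
```

```bash
python3 -m handwheel '[{"claw":0,"dx":0,"dy":-40,"dz":0,"rx":0,"ry":0,"rz":0},{"claw":0,"dx":0,"dy":-40,"dz":0,"rx":0,"ry":0,"rz":0},{"claw":0,"dx":0,"dy":-40,"dz":0,"rx":0,"ry":0,"rz":0},{"claw":0,"dx":0,"dy":-40,"dz":0,"rx":0,"ry":0,"rz":0},{"claw":0,"dx":0,"dy":-40,"dz":0,"rx":0,"ry":0,"rz":0},{"claw":0,"dx":0,"dy":0,"dz":0,"rx":0,"ry":0.116,"rz":0},{"claw":0,"dx":0,"dy":0,"dz":0,"rx":0,"ry":0.116,"rz":0},{"claw":0,"dx":0,"dy":0,"dz":0,"rx":0,"ry":0.117,"rz":0},{"claw":0,"dx":0,"dy":0,"dz":0,"rx":0,"ry":0,"rz":0}]'
python3 - <<'E'
from h import *
n=np.array([-np.sin(.349),0,np.cos(.349)])
p=np.array([-155,136,115])
st(m2w(*(p+70*n)),m2w(*(p+20*n)),m2w(*(p+8*n)))
f=np.vstack([cv2.resize(cap("side")["frame"][100:292,160:400],(600,300)) ,cv2.resize(cap("top")["frame"][110:270,140:340],(600,300))])
cv2.imwrite("pics/d.png",f[:,:,::-1])
E
```

```text
time: 3.2
tool_pos: [468.3, 164.3, 274.6]
tcp_rot: [3.14, -0.345, 0.15]
contact_force: [-0.3, 0.3, 0.3]
grip_width: 0.4
t 3.2 p [468.3 164.3 274.6] mach [-212.3  129.6  274.6] rpy [ 3.14  -0.345  0.15 ] F [-0.3  0.3  0.3] w 0.4
to [500.3 175.6 180.8] tool d [-0.4 -6.5 99.6]
to [517.2 178.1 133.8] tool d [ 0.2 -0.  50. ]
to [521.3 178.7 122.5] tool d [ 0. -0. 12.]
```

View pics/d.png

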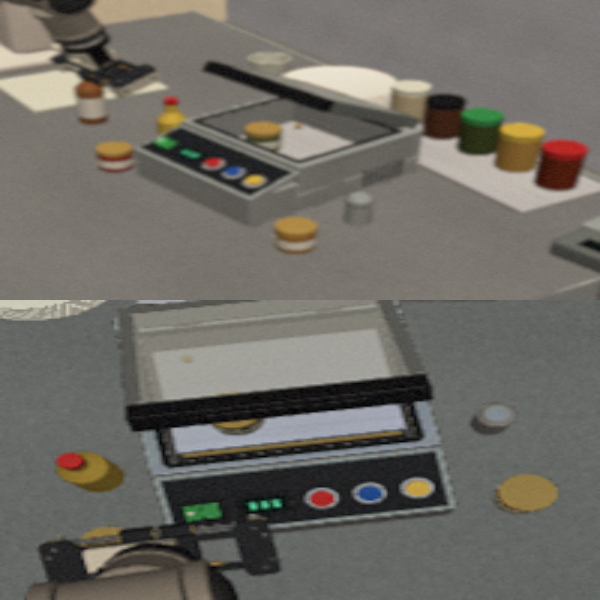

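Both views show the machine clearly. The tool is in front of the panel by the rocker, and the gripper body is clear of mustard and lid. I'll descend along the panel normal.

```bash
python3 -m handwheel '[{"claw":0,"dx":0,"dy":-3,"dz":33,"rx":0,"ry":0,"rz":0},{"claw":0,"dx":0,"dy":-3,"dz":33,"rx":0,"ry":0,"rz":0},{"claw":0,"dx":0,"dy":0,"dz":33,"rx":0,"ry":0,"rz":0},{"claw":0,"dx":0,"dy":0,"dz":20,"rx":0,"ry":0,"rz":0},{"claw":0,"dx":0,"dy":0,"dz":15,"rx":0,"ry":0,"rz":0},{"claw":0,"dx":0,"dy":0,"dz":10,"rx":0,"ry":0,"rz":0},{"claw":0,"dx":0,"dy":0,"dz":0,"rx":0,"ry":0,"rz":0}]'
python3 - <<'E'
from h import *
n=np.array([-np.sin(.349),0,np.cos(.349)])
st(m2w(*(np.array([-155,136,115])+8*n)))
f=cap("side");g=cap("top")
print(proj(f,m2w(-155,110,118)))
w=[cv2.resize(f["frame"][165:195+20,200:280],(640,400),interpolation=2)[:300],cv2.resize(g["frame"][195:250,170:280],(640,300))]
cv2.imwrite("pics/e.png",np.vstack(w)[:,:,::-1])
E
```

```text
time: 4.0
tool_pos: [520.2, 178.0, 139.8]
tcp_rot: [3.141, -0.346, 0.147]
contact_force: [-0.2, -1.3, 0.3]
grip_width: 0.2
t 4.0 p [520.2 178.  139.8] mach [-158.9  135.4  139.8] rpy [ 3.141 -0.346  0.147] F [-0.2 -1.3  0.3] w 0.2
to [521.3 178.7 122.5] tool d [-4.7 -0.6 16.7]
[225.87359481 191.17698535]
```

View pics/e.png

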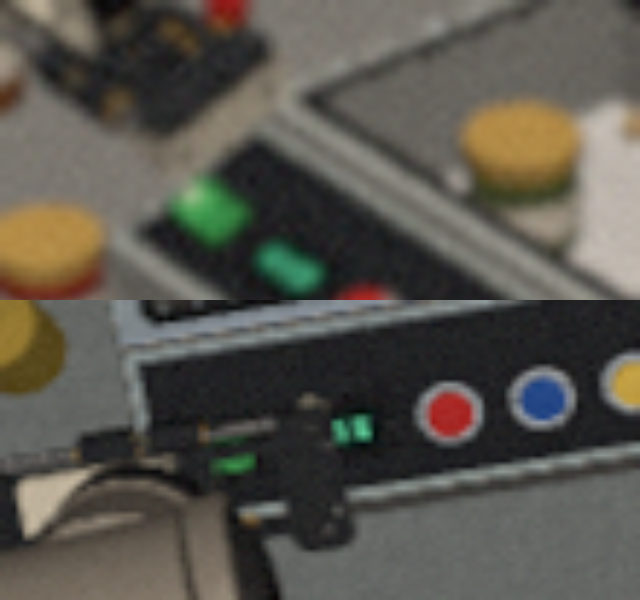

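Rocker at (210,210) in the side crop, exactly where it projects; the fingertips are just above its left. Press gently.

```bash
python3 -m handwheel '[{"claw":0,"dx":-4,"dy":0,"dz":3,"rx":0,"ry":0,"rz":0},{"claw":0,"dx":0,"dy":0,"dz":3,"rx":0,"ry":0,"rz":0},{"claw":0,"dx":0,"dy":0,"dz":3,"rx":0,"ry":0,"rz":0},{"claw":0,"dx":0,"dy":0,"dz":1,"rx":0,"ry":0,"rz":0},{"claw":0,"dx":0,"dy":0,"dz":0,"rx":0,"ry":0,"rz":0}]'
python3 -m handwheel '[{"claw":0,"dx":0,"dy":0,"dz":2,"rx":0,"ry":0,"rz":0},{"claw":0,"dx":0,"dy":0,"dz":2,"rx":0,"ry":0,"rz":0},{"claw":0,"dx":0,"dy":0,"dz":0,"rx":0,"ry":0,"rz":0}]'
python3 -m handwheel '[{"claw":0,"dx":0,"dy":0,"dz":2,"rx":0,"ry":0,"rz":0},{"claw":0,"dx":0,"dy":0,"dz":0,"rx":0,"ry":0,"rz":0}]'
python3 - <<'E'
from h import *
n=np.array([-np.sin(.349),0,np.cos(.349)])
st(m2w(*(np.array([-155,136,115])+8*n)))
E
```

```text
time: 4.6
tool_pos: [519.2, 178.4, 130.6]
tcp_rot: [3.141, -0.349, 0.148]
contact_force: [0.6, -0.9, 0.8]
grip_width: 0.3
time: 4.9
tool_pos: [520.5, 178.6, 126.6]
tcp_rot: [3.141, -0.349, 0.148]
contact_force: [-0.6, 0.1, -0.4]
grip_width: 0.6
time: 5.1
tool_pos: [521.2, 178.7, 124.7]
tcp_rot: [3.141, -0.349, 0.148]
contact_force: [0.4, -0.1, 0.3]
grip_width: 0.3
t 5.1 p [521.2 178.7 124.7] mach [-157.8  135.9  124.7] rpy [ 3.141 -0.349  0.148] F [ 0.4 -0.1  0.3] w 0.3
to [521.3 178.7 122.5] tool d [-0.7 -0.1  2.1]
```

Run:
```python
from h import *
f=cap("side")
cv2.imwrite("pics/f.png",cv2.resize(f["frame"][160:210,190:270],(800,500),interpolation=2)[:,:,::-1])
print(proj(f,bot.get_obs()["tool_pos"]))
```

```text
[221.54568453 187.48309517]
```

View pics/f.png

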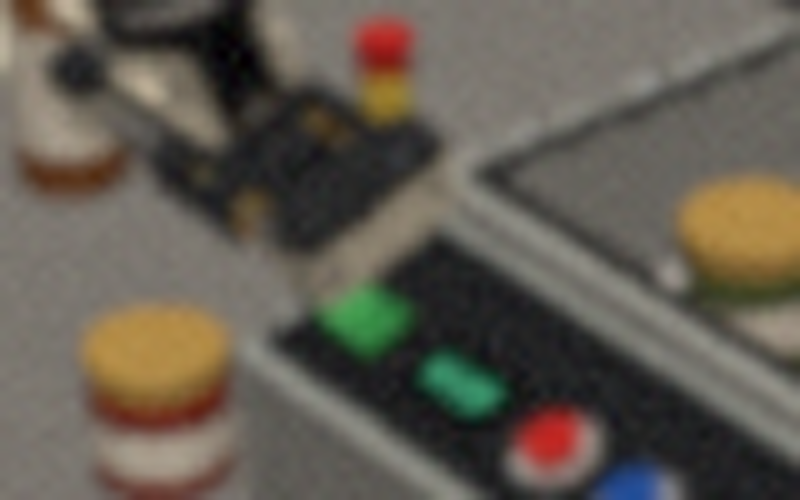

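```bash
python3 -m handwheel '[{"claw":0,"dx":0,"dy":0,"dz":1.5,"rx":0,"ry":0,"rz":0},{"claw":0,"dx":0,"dy":0,"dz":0,"rx":0,"ry":0,"rz":0}]'
python3 -m handwheel '[{"claw":0,"dx":0,"dy":0,"dz":1.5,"rx":0,"ry":0,"rz":0},{"claw":0,"dx":0,"dy":0,"dz":0,"rx":0,"ry":0,"rz":0}]'
```

```text
time: 5.35
tool_pos: [521.7, 178.7, 123.4]
tcp_rot: [3.141, -0.349, 0.148]
contact_force: [-0.0, 0.5, 0.4]
grip_width: 0.2
time: 5.55
tool_pos: [522.3, 179.1, 122.2]
tcp_rot: [-3.141, -0.349, 0.148]
contact_force: [-1.3, 1.5, 1.9]
grip_width: 0.2
```

The force pattern (a sideways push) suggests the tip is narrower than I assumed and only brushes the rocker's left end. I'll lift, shift right to the dot, and press again.

```bash
python3 -m handwheel '[{"claw":0,"dx":0,"dy":0,"dz":-7,"rx":0,"ry":0,"rz":0},{"claw":0,"dx":0,"dy":0,"dz":-6,"rx":0,"ry":0,"rz":0},{"claw":0,"dx":0,"dy":6,"dz":0,"rx":0,"ry":0,"rz":0},{"claw":0,"dx":0,"dy":6,"dz":0,"rx":0,"ry":0,"rz":0},{"claw":0,"dx":0,"dy":0,"dz":0,"rx":0,"ry":0,"rz":0}]'
python3 -m handwheel '[{"claw":0,"dx":0,"dy":0,"dz":3,"rx":0,"ry":0,"rz":0},{"claw":0,"dx":0,"dy":0,"dz":3,"rx":0,"ry":0,"rz":0},{"claw":0,"dx":0,"dy":0,"dz":0,"rx":0,"ry":0,"rz":0}]'
python3 -m handwheel '[{"claw":0,"dx":0,"dy":0,"dz":2,"rx":0,"ry":0,"rz":0},{"claw":0,"dx":0,"dy":0,"dz":0,"rx":0,"ry":0,"rz":0}]'
python3 -c "
from h import *
st()"
```

```text
time: 6.05
tool_pos: [519.7, 165.4, 134.3]
tcp_rot: [3.141, -0.349, 0.147]
contact_force: [-0.2, -0.4, -0.6]
grip_width: 0.5
time: 6.35
tool_pos: [521.4, 166.6, 127.9]
tcp_rot: [3.141, -0.348, 0.148]
contact_force: [-0.9, 0.3, 0.2]
grip_width: 0.6
time: 6.55
tool_pos: [522.2, 166.9, 126.7]
tcp_rot: [-3.142, -0.349, 0.148]
contact_force: [-1.2, 0.1, -0.0]
grip_width: 0.2
t 6.55 p [522.2 166.9 126.7] mach [-158.5  124.2  126.7] rpy [-3.142 -0.349  0.148] F [-1.2  0.1 -0. ] w 0.2
```

```bash
python3 -m handwheel '[{"claw":0,"dx":0,"dy":0,"dz":2,"rx":0,"ry":0,"rz":0},{"claw":0,"dx":0,"dy":0,"dz":0,"rx":0,"ry":0,"rz":0}]'
python3 -m handwheel '[{"claw":0,"dx":0,"dy":0,"dz":2,"rx":0,"ry":0,"rz":0},{"claw":0,"dx":0,"dy":0,"dz":0,"rx":0,"ry":0,"rz":0}]'
python3 -m handwheel '[{"claw":0,"dx":0,"dy":0,"dz":2,"rx":0,"ry":0,"rz":0},{"claw":0,"dx":0,"dy":0,"dz":0,"rx":0,"ry":0,"rz":0}]'
python3 -c "
from h import *
st()"
```

```text
time: 6.75
tool_pos: [523.1, 166.9, 124.9]
tcp_rot: [3.141, -0.349, 0.148]
contact_force: [-0.7, -0.0, 1.1]
grip_width: 0.4
time: 6.95
tool_pos: [523.8, 166.9, 123.0]
tcp_rot: [3.141, -0.349, 0.148]
contact_force: [-0.0, 1.7, 0.3]
grip_width: 0.6
time: 7.15
tool_pos: [524.3, 167.1, 122.1]
tcp_rot: [3.141, -0.35, 0.148]
contact_force: [-6.4, 0.8, 10.8]
grip_width: 0.5
t 7.15 p [524.3 167.1 122.1] mach [-156.5  124.   122.1] rpy [ 3.141 -0.35   0.148] F [-6.4  0.8 10.8] w 0.5
```

A firm stop (12 N) at 7 mm above the panel matches "on". Lift and look.

```bash
python3 -m handwheel '[{"claw":0,"dx":0,"dy":0,"dz":-10,"rx":0,"ry":0,"rz":0},{"claw":0,"dx":0,"dy":0,"dz":-20,"rx":0,"ry":0,"rz":0},{"claw":0,"dx":0,"dy":0,"dz":-40,"rx":0,"ry":0,"rz":0},{"claw":0,"dx":0,"dy":0,"dz":-10,"rx":0,"ry":0,"rz":0},{"claw":0,"dx":0,"dy":40,"dz":0,"rx":0,"ry":0,"rz":0},{"claw":0,"dx":0,"dy":50,"dz":0,"rx":0,"ry":0,"rz":0},{"claw":0,"dx":0,"dy":50,"dz":0,"rx":0,"ry":0,"rz":0},{"claw":0,"dx":0,"dy":49,"dz":0,"rx":0,"ry":0,"rz":0},{"claw":0,"dx":0,"dy":0,"dz":0,"rx":0,"ry":0,"rz":0}]'
python3 - <<'E'
from h import *
n=np.array([-np.sin(.349),0,np.cos(.349)])
p=np.array([-155,-65,115])
st(m2w(*(p+20*n)))
f=cap("side");g=cap("top")
w=[cv2.resize(f["frame"][155:215,190:290],(700,300),interpolation=2),cv2.resize(g["frame"][185:250,180:300],(700,300),interpolation=2)]
cv2.imwrite("pics/g.png",np.vstack(w)[:,:,::-1])
E
```

```text
time: 8.05
tool_pos: [526.2, -30.0, 196.4]
tcp_rot: [3.14, -0.35, 0.141]
contact_force: [-0.5, 0.6, 0.9]
grip_width: 0.4
t 8.05 p [526.2 -30.  196.4] mach [-183.8  -71.2  196.4] rpy [ 3.14  -0.35   0.141] F [-0.5  0.6  0.9] w 0.4
to [547.  -20.6 133.8] tool d [-0.9 -6.5 66.3]
```

View pics/g.png

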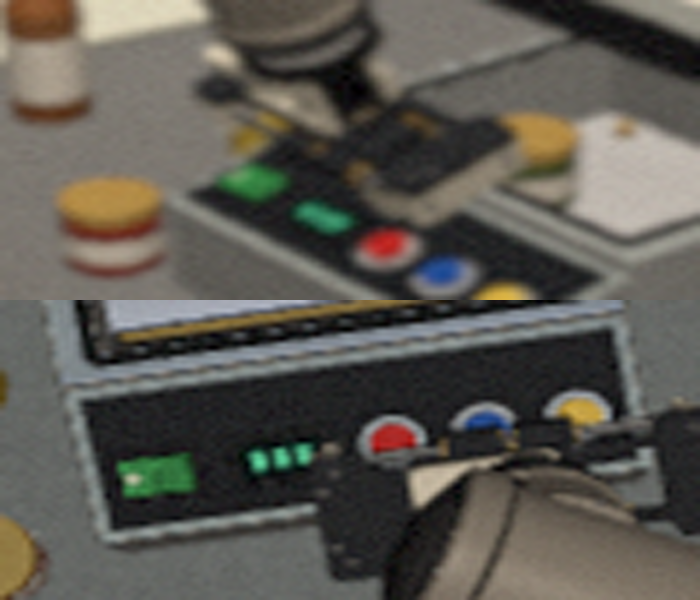

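The rocker now looks flat: the raised, bright left end seen before is gone. Next, the blue key.

```bash
python3 -m handwheel '[{"claw":0,"dx":-1,"dy":-6,"dz":20,"rx":0,"ry":0,"rz":0},{"claw":0,"dx":0,"dy":0,"dz":25,"rx":0,"ry":0,"rz":0},{"claw":0,"dx":0,"dy":0,"dz":17,"rx":0,"ry":0,"rz":0},{"claw":0,"dx":0,"dy":0,"dz":0,"rx":0,"ry":0,"rz":0}]'
python3 - <<'E'
from h import *
n=np.array([-np.sin(.349),0,np.cos(.349)])
p=np.array([-155,-65,115])
st(m2w(*(p+10*n)))
E
```

```text
time: 8.55
tool_pos: [542.9, -12.6, 135.4]
tcp_rot: [-3.14, -0.344, 0.15]
contact_force: [-0.4, 0.3, -0.0]
grip_width: 0.4
t 8.55 p [542.9 -12.6 135.4] mach [-164.7  -56.5  135.4] rpy [-3.14  -0.344  0.15 ] F [-0.4  0.3 -0. ] w 0.4
to [550.3 -20.1 124.4] tool d [ 2.2  8.6 12.5]
```

```bash
python3 -m handwheel '[{"claw":0,"dx":2,"dy":8,"dz":0,"rx":0,"ry":0,"rz":0},{"claw":0,"dx":0,"dy":0,"dz":0,"rx":0,"ry":0,"rz":0},{"claw":0,"dx":0,"dy":0,"dz":0,"rx":0,"ry":0,"rz":0}]'
python3 - <<'E'
from h import *
n=np.array([-np.sin(.349),0,np.cos(.349)])
p=np.array([-155,-65,115])
st(m2w(*(p+10*n)))
E
```

```text
time: 8.85
tool_pos: [547.7, -22.8, 139.6]
tcp_rot: [3.141, -0.351, 0.148]
contact_force: [0.8, -0.4, 0.3]
grip_width: 0.3
t 8.85 p [547.7 -22.8 139.6] mach [-161.4  -67.2  139.6] rpy [ 3.141 -0.351  0.148] F [ 0.8 -0.4  0.3] w 0.3
to [550.3 -20.1 124.4] tool d [-2.4 -2.3 15.3]
```

```bash
python3 -m handwheel '[{"claw":0,"dx":-2,"dy":-2,"dz":5,"rx":0,"ry":0,"rz":0},{"claw":0,"dx":0,"dy":0,"dz":5,"rx":0,"ry":0,"rz":0},{"claw":0,"dx":0,"dy":0,"dz":2,"rx":0,"ry":0,"rz":0},{"claw":0,"dx":0,"dy":0,"dz":0,"rx":0,"ry":0,"rz":0},{"claw":0,"dx":0,"dy":0,"dz":0,"rx":0,"ry":0,"rz":0}]'
python3 -m handwheel '[{"claw":0,"dx":0,"dy":0,"dz":2,"rx":0,"ry":0,"rz":0},{"claw":0,"dx":0,"dy":0,"dz":2,"rx":0,"ry":0,"rz":0},{"claw":0,"dx":0,"dy":0,"dz":2,"rx":0,"ry":0,"rz":0},{"claw":0,"dx":0,"dy":0,"dz":0,"rx":0,"ry":0,"rz":0}]'
python3 - <<'E'
from h import *
n=np.array([-np.sin(.349),0,np.cos(.349)])
p=np.array([-155,-65,115])
st(m2w(*(p+5*n)))
E
```

```text
time: 9.35
tool_pos: [549.2, -20.4, 126.4]
tcp_rot: [-3.142, -0.349, 0.148]
contact_force: [-0.8, -0.1, 0.6]
grip_width: 0.2
time: 9.75
tool_pos: [551.4, -20.1, 120.9]
tcp_rot: [3.141, -0.349, 0.148]
contact_force: [-1.2, -1.2, 2.7]
grip_width: 0.6
t 9.75 p [551.4 -20.1 120.9] mach [-157.3  -65.2  120.9] rpy [ 3.141 -0.349  0.148] F [-1.2 -1.2  2.7] w 0.6
to [552.  -19.9 119.7] tool d [ 0.2 -0.2  1.4]
```

```bash
python3 -m handwheel '[{"claw":0,"dx":0,"dy":0,"dz":2,"rx":0,"ry":0,"rz":0},{"claw":0,"dx":0,"dy":0,"dz":0.5,"rx":0,"ry":0,"rz":0},{"claw":0,"dx":0,"dy":0,"dz":0,"rx":0,"ry":0,"rz":0}]'
python3 -m handwheel '[{"claw":0,"dx":0,"dy":0,"dz":1,"rx":0,"ry":0,"rz":0},{"claw":0,"dx":0,"dy":0,"dz":0,"rx":0,"ry":0,"rz":0},{"claw":0,"dx":0,"dy":0,"dz":0,"rx":0,"ry":0,"rz":0}]'
```

```text
time: 10.05
tool_pos: [552.1, -20.0, 119.1]
tcp_rot: [3.141, -0.35, 0.148]
contact_force: [-4.3, -0.8, 8.9]
grip_width: 0.1
time: 10.35
tool_pos: [552.2, -20.0, 118.9]
tcp_rot: [3.141, -0.35, 0.148]
contact_force: [-10.6, -2.1, 16.9]
grip_width: 0.7
```

The blue key hit its stop (5 mm in, 20 N against 4.5 N needed). Retract, untilt and rise.

```bash
python3 -m handwheel '[{"claw":0,"dx":0,"dy":0,"dz":-15,"rx":0,"ry":0,"rz":0},{"claw":0,"dx":0,"dy":0,"dz":-40,"rx":0,"ry":0,"rz":0},{"claw":0,"dx":0,"dy":0,"dz":-45,"rx":0,"ry":0,"rz":0},{"claw":0,"dx":0,"dy":0,"dz":-45,"rx":0,"ry":0,"rz":0},{"claw":0,"dx":0,"dy":0,"dz":-20,"rx":0,"ry":-0.116,"rz":0},{"claw":0,"dx":0,"dy":0,"dz":-20,"rx":0,"ry":-0.116,"rz":0},{"claw":0,"dx":0,"dy":0,"dz":-20,"rx":0,"ry":-0.117,"rz":0},{"claw":0,"dx":0,"dy":-30,"dz":-15,"rx":0,"ry":0,"rz":0},{"claw":0,"dx":0,"dy":-30,"dz":0,"rx":0,"ry":0,"rz":0},{"claw":0,"dx":0,"dy":0,"dz":0,"rx":0,"ry":0,"rz":0}]'
python3 -m handwheel '[{"claw":0,"dx":0,"dy":0,"dz":0,"rx":0,"ry":0,"rz":0}]'
python3 - <<'E'
from h import *
st(m2w(-40,0,330))
g=cap("top")
cv2.imwrite("pics/i.png",cv2.resize(g["frame"][90:240,160:310],(600,600),interpolation=2)[:,:,::-1])
E
```

```text
time: 11.35
tool_pos: [480.6, 32.8, 327.0]
tcp_rot: [-3.14, -0.0, 0.151]
contact_force: [-0.1, -0.7, -0.2]
grip_width: 0.6
time: 11.45
tool_pos: [480.8, 30.4, 326.6]
tcp_rot: [3.141, 0.001, 0.149]
contact_force: [-0.2, -0.5, 0.1]
grip_width: 0.2
t 11.45 p [480.8  30.4 326.6] mach [-219.8   -4.7  326.6] rpy [3.141e+00 1.000e-03 1.490e-01] F [-0.2 -0.5  0.1] w 0.2
to [657.8  61.7 330. ] tool d [179.8  -4.6  -3.5]
```

View pics/i.png

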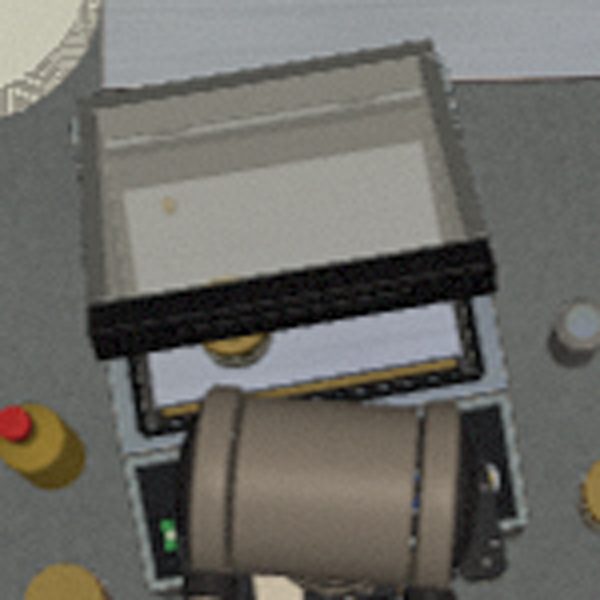

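The lid is still open, its bar running from (90,330) to (495,265) with a ridge along it. The ridge is the top face's front edge. I'll get its x position with a quick calculation.

Run:
```python
from h import *
g=cap("top");V=g["frame"].max(2).astype(int)
for n,l,r,z in(("rear",(20,158),(675,60),288),("ridge",(20,200),(683,105),302),("low",(35,238),(685,140),285)):
    for e in(l,r):
        print(n,Ro.from_euler("z",-YAW).apply(onz(g,(e[0]/6.6+180-.4,e[1]/6+140-.4),z)-[*O,0]).round(1))
for x in(-45,-35,-25): print(x,proj(g,m2w(x,0,295)).round(1))
c=int(proj(g,m2w(-35,0,295))[0]);print(c,list(zip(range(150,185),V[150:185,c])))
```

```text
rear [-14.  137.6 288. ]
rear [ -15.2 -140.9  288. ]
ridge [-37.3 138.6 302. ]
ridge [ -40.6 -138.7  302. ]
low [-51.7 137.2 285. ]
low [ -52.7 -138.4  285. ]
-45 [233.5 167.8]
-35 [232.9 164.3]
-25 [232.3 160.8]
232 [(150, np.int64(157)), (151, np.int64(158)), (152, np.int64(155)), (153, np.int64(155)), (154, np.int64(156)), (155, np.int64(160)), (156, np.int64(162)), (157, np.int64(107)), (158, np.int64(39)), (159, np.int64(20)), (160, np.int64(25)), (161, np.int64(23)), (162, np.int64(19)), (163, np.int64(14)), (164, np.int64(38)), (165, np.int64(28)), (166, np.int64(4)), (167, np.int64(36)), (168, np.int64(22)), (169, np.int64(25)), (170, np.int64(15)), (171, np.int64(10)), (172, np.int64(136)), (173, np.int64(173)), (174, np.int64(169)), (175, np.int64(178)), (176, np.int64(173)), (177, np.int64(172)), (178, np.int64(168)), (179, np.int64(169)), (180, np.int64(166)), (181, np.int64(172)), (182, np.int64(177)), (183, np.int64(176)), (184, np.int64(176))]
```

```bash
python3 -m handwheel '[{"claw":0,"dx":40,"dy":-4,"dz":-4,"rx":0,"ry":0,"rz":0},{"claw":0,"dx":40,"dy":0,"dz":0,"rx":0,"ry":0,"rz":0},{"claw":0,"dx":40,"dy":0,"dz":0,"rx":0,"ry":0,"rz":0},{"claw":0,"dx":40,"dy":0,"dz":0,"rx":0,"ry":0,"rz":0},{"claw":0,"dx":37,"dy":0,"dz":0,"rx":0,"ry":0,"rz":0},{"claw":0,"dx":0,"dy":0,"dz":0,"rx":0,"ry":0,"rz":0},{"claw":0,"dx":0,"dy":0,"dz":0,"rx":0,"ry":0,"rz":0},{"claw":0,"dx":0,"dy":0,"dz":0,"rx":0,"ry":0,"rz":0}]'
python3 -c "
from h import *
st(m2w(-22,0,300))"
```

```text
time: 12.35
tool_pos: [674.5, 62.3, 331.3]
tcp_rot: [3.141, 0.0, 0.147]
contact_force: [0.9, -0.4, -0.1]
grip_width: 0.4
t 12.35 p [674.5  62.3 331.3] mach [-23.5  -1.9 331.3] rpy [3.141 0.    0.147] F [ 0.9 -0.4 -0.1] w 0.4
to [675.6  64.3 300. ] tool d [ 1.5 -1.9 31.3]
```

```bash
python3 -m handwheel '[{"claw":0,"dx":1,"dy":-2,"dz":10,"rx":0,"ry":0,"rz":0},{"claw":0,"dx":0,"dy":0,"dz":10,"rx":0,"ry":0,"rz":0},{"claw":0,"dx":0,"dy":0,"dz":6,"rx":0,"ry":0,"rz":0},{"claw":0,"dx":0,"dy":0,"dz":3,"rx":0,"ry":0,"rz":0},{"claw":0,"dx":0,"dy":0,"dz":2,"rx":0,"ry":0,"rz":0},{"claw":0,"dx":0,"dy":0,"dz":2,"rx":0,"ry":0,"rz":0},{"claw":0,"dx":-1,"dy":0,"dz":2,"rx":0,"ry":0,"rz":0},{"claw":0,"dx":-1,"dy":0,"dz":2,"rx":0,"ry":0,"rz":0}]'
python3 -c "
from h import *
st(m2w(-36,0,275))"
```

```text
time: 13.15
tool_pos: [673.9, 64.9, 294.1]
tcp_rot: [3.141, -0.0, 0.148]
contact_force: [-1.0, -0.8, 2.9]
grip_width: 0.7
t 13.15 p [673.9  64.9 294.1] mach [-23.6   0.8 294.1] rpy [ 3.141 -0.     0.148] F [-1.  -0.8  2.9] w 0.7
to [661.8  62.3 275. ] tool d [-12.4   0.8  19.1]
```

Contact is made right at the expected height. Now follow the arc.

```bash
python3 -m handwheel '[{"claw":0,"dx":-1.4,"dy":0,"dz":2,"rx":0,"ry":0,"rz":0},{"claw":0,"dx":-1.4,"dy":0,"dz":2,"rx":0,"ry":0,"rz":0},{"claw":0,"dx":-1.4,"dy":0,"dz":2,"rx":0,"ry":0,"rz":0},{"claw":0,"dx":-1.4,"dy":0,"dz":2,"rx":0,"ry":0,"rz":0},{"claw":0,"dx":-1.4,"dy":0,"dz":2,"rx":0,"ry":0,"rz":0},{"claw":0,"dx":-1.4,"dy":0,"dz":2,"rx":0,"ry":0,"rz":0},{"claw":0,"dx":-1.4,"dy":0,"dz":2,"rx":0,"ry":0,"rz":0},{"claw":0,"dx":-1.4,"dy":0,"dz":2,"rx":0,"ry":0,"rz":0},{"claw":0,"dx":-1.4,"dy":0,"dz":2,"rx":0,"ry":0,"rz":0},{"claw":0,"dx":-1.4,"dy":0,"dz":2,"rx":0,"ry":0,"rz":0}]'
python3 -c "
from h import *
st(m2w(-47,0,254))"
```

```text
time: 14.15
tool_pos: [660.3, 62.9, 273.8]
tcp_rot: [3.141, -0.001, 0.148]
contact_force: [2.2, -0.3, 1.9]
grip_width: -0.0
t 14.15 p [660.3  62.9 273.8] mach [-37.4   0.8 273.8] rpy [ 3.141e+00 -1.000e-03  1.480e-01] F [ 2.2 -0.3  1.9] w -0.0
to [650.9  60.6 254. ] tool d [-9.6  0.8 19.8]
```

```bash
python3 -m handwheel '[{"claw":0,"dx":-1,"dy":0,"dz":2,"rx":0,"ry":0,"rz":0},{"claw":0,"dx":-1,"dy":0,"dz":2,"rx":0,"ry":0,"rz":0},{"claw":0,"dx":-1,"dy":0,"dz":2,"rx":0,"ry":0,"rz":0},{"claw":0,"dx":-1,"dy":0,"dz":2,"rx":0,"ry":0,"rz":0},{"claw":0,"dx":-1,"dy":0,"dz":2,"rx":0,"ry":0,"rz":0},{"claw":0,"dx":-1,"dy":0,"dz":2,"rx":0,"ry":0,"rz":0},{"claw":0,"dx":-1,"dy":0,"dz":2,"rx":0,"ry":0,"rz":0},{"claw":0,"dx":-1,"dy":0,"dz":2,"rx":0,"ry":0,"rz":0},{"claw":0,"dx":-1,"dy":0,"dz":2,"rx":0,"ry":0,"rz":0},{"claw":0,"dx":-1,"dy":0,"dz":2,"rx":0,"ry":0,"rz":0}]'
python3 - <<'E'
from h import *
st(m2w(-56,0,231),m2w(-63,0,208),m2w(-69,0,184))
f=cap("side")
print(proj(f,bot.get_obs()["tool_pos"]))
cv2.imwrite("pics/j.png",cv2.resize(f["frame"][110:230,190:340],(750,600),interpolation=2)[:,:,::-1])
E
```

```text
time: 15.15
tool_pos: [650.1, 61.4, 254.0]
tcp_rot: [3.141, -0.0, 0.148]
contact_force: [1.8, -0.0, 4.6]
grip_width: 0.2
t 15.15 p [650.1  61.4 254. ] mach [-47.7   0.8 254. ] rpy [ 3.141 -0.     0.148] F [ 1.8 -0.   4.6] w 0.2
to [642.   59.3 231. ] tool d [-8.3  0.9 23. ]
to [635.1  58.3 208. ] tool d [-7.  0. 23.]
to [629.2  57.4 184. ] tool d [-6.  0. 24.]
[262.75418045 163.97497765]
```

View pics/j.png

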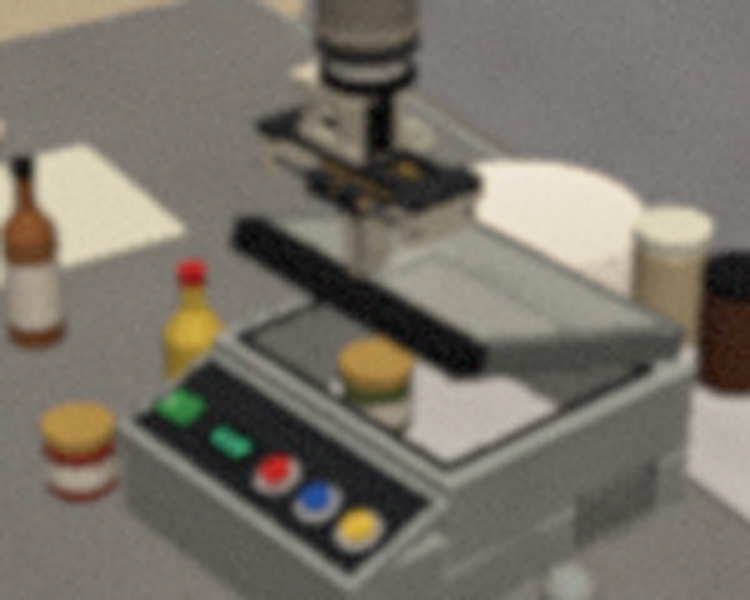

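The lid is coming down under the fingertips at (365,270), about the middle of the bar. The rocker at (180,405) lies flat. Continue.

```bash
python3 -m handwheel '[{"claw":0,"dx":-0.8,"dy":0,"dz":2.3,"rx":0,"ry":0,"rz":0},{"claw":0,"dx":-0.8,"dy":0,"dz":2.3,"rx":0,"ry":0,"rz":0},{"claw":0,"dx":-0.8,"dy":0,"dz":2.3,"rx":0,"ry":0,"rz":0},{"claw":0,"dx":-0.8,"dy":0,"dz":2.3,"rx":0,"ry":0,"rz":0},{"claw":0,"dx":-0.8,"dy":0,"dz":2.3,"rx":0,"ry":0,"rz":0},{"claw":0,"dx":-0.8,"dy":0,"dz":2.3,"rx":0,"ry":0,"rz":0},{"claw":0,"dx":-0.8,"dy":0,"dz":2.3,"rx":0,"ry":0,"rz":0},{"claw":0,"dx":-0.8,"dy":0,"dz":2.3,"rx":0,"ry":0,"rz":0},{"claw":0,"dx":-0.8,"dy":0,"dz":2.3,"rx":0,"ry":0,"rz":0},{"claw":0,"dx":-0.8,"dy":0,"dz":2.3,"rx":0,"ry":0,"rz":0}]'
python3 -m handwheel '[{"claw":0,"dx":-0.6,"dy":0,"dz":2.3,"rx":0,"ry":0,"rz":0},{"claw":0,"dx":-0.6,"dy":0,"dz":2.3,"rx":0,"ry":0,"rz":0},{"claw":0,"dx":-0.6,"dy":0,"dz":2.3,"rx":0,"ry":0,"rz":0},{"claw":0,"dx":-0.6,"dy":0,"dz":2.3,"rx":0,"ry":0,"rz":0},{"claw":0,"dx":-0.6,"dy":0,"dz":2.3,"rx":0,"ry":0,"rz":0},{"claw":0,"dx":-0.6,"dy":0,"dz":2.3,"rx":0,"ry":0,"rz":0},{"claw":0,"dx":-0.6,"dy":0,"dz":2.3,"rx":0,"ry":0,"rz":0},{"claw":0,"dx":-0.6,"dy":0,"dz":2.3,"rx":0,"ry":0,"rz":0},{"claw":0,"dx":-0.6,"dy":0,"dz":2.3,"rx":0,"ry":0,"rz":0},{"claw":0,"dx":-0.6,"dy":0,"dz":2.3,"rx":0,"ry":0,"rz":0}]'
python3 -m handwheel '[{"claw":0,"dx":-0.4,"dy":0,"dz":2,"rx":0,"ry":0,"rz":0},{"claw":0,"dx":-0.4,"dy":0,"dz":2,"rx":0,"ry":0,"rz":0},{"claw":0,"dx":-0.4,"dy":0,"dz":2,"rx":0,"ry":0,"rz":0},{"claw":0,"dx":-0.4,"dy":0,"dz":2,"rx":0,"ry":0,"rz":0},{"claw":0,"dx":-0.4,"dy":0,"dz":2,"rx":0,"ry":0,"rz":0},{"claw":0,"dx":-0.4,"dy":0,"dz":2,"rx":0,"ry":0,"rz":0},{"claw":0,"dx":-0.4,"dy":0,"dz":2,"rx":0,"ry":0,"rz":0},{"claw":0,"dx":-0.4,"dy":0,"dz":2,"rx":0,"ry":0,"rz":0},{"claw":0,"dx":0,"dy":0,"dz":0,"rx":0,"ry":0,"rz":0}]'
python3 -c "
from h import *
st(m2w(-69,0,184))"
```

```text
time: 16.2
tool_pos: [641.3, 60.0, 231.2]
tcp_rot: [3.141, 0.002, 0.148]
contact_force: [-2.2, -1.1, 8.3]
grip_width: 0.3
time: 17.2
tool_pos: [634.7, 59.0, 208.3]
tcp_rot: [3.141, 0.004, 0.148]
contact_force: [-5.4, -1.2, 10.2]
grip_width: 0.5
time: 18.1
tool_pos: [631.2, 58.5, 192.0]
tcp_rot: [3.141, 0.004, 0.148]
contact_force: [-5.6, -1.7, 8.1]
grip_width: 0.3
t 18.1 p [631.2  58.5 192. ] mach [-66.8   0.8 192. ] rpy [3.141 0.004 0.148] F [-5.6 -1.7  8.1] w 0.3
to [629.2  57.4 184. ] tool d [-2.2  0.8  8. ]
```

```bash
python3 -m handwheel '[{"claw":0,"dx":-0.5,"dy":0,"dz":1.5,"rx":0,"ry":0,"rz":0},{"claw":0,"dx":-0.5,"dy":0,"dz":1.5,"rx":0,"ry":0,"rz":0},{"claw":0,"dx":-0.5,"dy":0,"dz":1.5,"rx":0,"ry":0,"rz":0},{"claw":0,"dx":-0.4,"dy":0,"dz":1.5,"rx":0,"ry":0,"rz":0},{"claw":0,"dx":-0.3,"dy":0,"dz":1,"rx":0,"ry":0,"rz":0},{"claw":0,"dx":0,"dy":0,"dz":0,"rx":0,"ry":0,"rz":0}]'
python3 -m handwheel '[{"claw":0,"dx":-0.2,"dy":0,"dz":1,"rx":0,"ry":0,"rz":0},{"claw":0,"dx":0,"dy":0,"dz":0,"rx":0,"ry":0,"rz":0},{"claw":0,"dx":0,"dy":0,"dz":0,"rx":0,"ry":0,"rz":0}]'
```

```text
time: 18.7
tool_pos: [630.2, 58.3, 185.5]
tcp_rot: [3.141, 0.001, 0.148]
contact_force: [-2.9, -1.8, 8.8]
grip_width: 0.4
time: 19.0
tool_pos: [630.0, 58.3, 184.6]
tcp_rot: [3.141, 0.001, 0.148]
contact_force: [-3.1, -0.9, 9.3]
grip_width: 0.9
```

```bash
python3 -m handwheel '[{"claw":0,"dx":0,"dy":0,"dz":0.7,"rx":0,"ry":0,"rz":0},{"claw":0,"dx":0,"dy":0,"dz":0,"rx":0,"ry":0,"rz":0},{"claw":0,"dx":0,"dy":0,"dz":0,"rx":0,"ry":0,"rz":0}]'
```

```text
time: 19.3
tool_pos: [630.0, 58.3, 184.2]
tcp_rot: [3.141, 0.001, 0.148]
contact_force: [-3.4, -0.3, 10.8]
grip_width: 0.2
```

```bash
python3 -m handwheel '[{"claw":0,"dx":0,"dy":0,"dz":0.7,"rx":0,"ry":0,"rz":0},{"claw":0,"dx":0,"dy":0,"dz":0,"rx":0,"ry":0,"rz":0},{"claw":0,"dx":0,"dy":0,"dz":0,"rx":0,"ry":0,"rz":0}]'
python3 - <<'E'
from h import *
st()
f=cap("side");g=cap("top")
w=[cv2.resize(f["frame"][110:230,190:340],(600,480),interpolation=2)[60:],cv2.resize(g["frame"][110:250,150:320],(200,165),interpolation=2)]
cv2.imwrite("pics/k.png",w[0][:,:,::-1])
E
```

```text
time: 19.6
tool_pos: [630.0, 58.3, 184.2]
tcp_rot: [3.141, 0.0, 0.148]
contact_force: [-4.5, -1.7, 14.5]
grip_width: 0.6
t 19.6 p [630.   58.3 184.2] mach [-68.    0.8 184.2] rpy [3.141 0.    0.148] F [-4.5 -1.7 14.5] w 0.6
```

View pics/k.png

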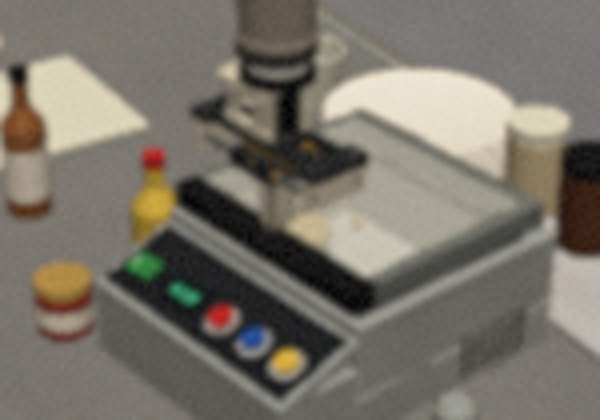

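The lid is level on the body with the bar at z = 184.2. The last step added force (14.5 N) but no travel, so it is on its stop. Hand in.

```bash
python3 -c "
from h import *
st();print(bot.close_job())"
```

```text
t 19.7 p [630.   58.3 184.2] mach [-68.    0.8 184.2] rpy [3.141 0.    0.148] F [-5.1 -0.9 14.3] w 0.4
the job is handed in; nothing more can be done
None
```

I pressed the rocker on, then the blue jar key fully in, then pushed the lid shut. I handed the job in at 19.7 s with the arm still pressing the lid.

- **Rocker:** My first press landed too far left and only brushed the rocker's end. I shifted 12 mm to the dot and pressed until it stopped at about 12 N, 7 mm above the panel ("on" is about 8 mm). It looked flat in later pictures, but they are too coarse to measure its angle.
- **Blue key:** It went down to its stop at about 5 mm of travel, at about 20 N (4.5 N is enough to hold it in). The yellow and red keys were never approached.
- **Lid:** I lowered it along its arc at about 20 mm/s. The bar ended at z = 184.2 mm (shut is 184). The last downward step raised the push from about 11 to 14.5 N without any movement, and the picture shows the lid level.
- **Other things:** The left jar and the two bottles look unmoved in the last picture, and the jar in the chamber appears undisturbed through the lid. That crop did not show all of the right side; the arm stayed well above those things and I felt no unexpected contact. The highest wrist force I read was about 20 N, far below the limit.

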